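# Slide the locked hand rest off the wet painting

### The job

The wooden hand rest still lies across the wet painting: press the black locking button on its carriage with your fingertips and, keeping the button held down, push the carriage along the rail to the left until it is fully home against the end stop. Then let the button spring up so that it locks the carriage there, and move clear. Do not touch the painting, and do not move or pick up any of the jars, tools or other loose things around.

Things in the scene. Friction and masses are not known exactly. Their poses are not given: they have to be found in the camera images.
- board: Plywood painting board fixed to the table, 335 x 580 x 18 mm, with an aluminium rail (30 mm wide, top 38 mm above the table) along its far edge. Origin on the table under the rail's middle; z up; +y along the rail to the end stop (robot's left), +x across the rail, away from the robot. At y = -222 mm a clip on the rail holds an upright paper print, top 190 mm above the table.
- rest_slide (a joint): Carriage on the rail, m along the board's +y: 0 with the button at the rail's middle, 0.170 fully home against the end stop; starts at -0.12 to -0.02. Aluminium saddle 60 mm across the rail, 90 along it, top 56 mm above the table. A toothed lock holds it (up to 4 mm play, under 1 at the stop; a catch every 8 mm) unless the button is pressed over 4.5 mm; then it slides with about 2 N friction.
- lock_button (a joint): Locking button on the carriage, in m pressed: 0 up (locked), 0.008 fully down. Spring: 3 N to start, 7 N fully down; it springs up by itself when let go. It moves straight down.
- button_top (a point): Centre of the top of the locking button, a black ribbed square pad 36 x 36 mm, sides along the board's axes, moving with the carriage. When up it is 66 mm above the table and 10 mm above the saddle. Open on the far side and towards the end stop; the thumb plate stands behind it and the wooden bar begins 27 mm from it towards the robot.
- thumb_plate (a point): Middle of the face of the upright aluminium thumb plate on the carriage, 33 mm behind the button's centre (board -y side), facing the end stop; the fingertips may push against it. Plate 50 mm wide, 6 mm thick, top 90 mm above the table. This point is 73 mm above the table.
- bar_root (a point): Far end of the hand rest's wooden bar, at its top, beside the button and 27 mm from its centre towards the robot (board -x). From here the bar runs 250 mm towards the robot; 26 mm wide, 12 mm thick, top 69 mm above the table; it crosses above the painting and moves with the carriage.
- stop_face (a point): Middle of the face of the end stop (dark steel block 52 mm wide, top 62 mm above the table, at the left end of the rail) that the carriage's front end meets; 215 mm from the board's origin along +y.
- painting: Wet painting on a panel 205 (board x) x 280 (board y) x 18 mm, fixed on the board nearer the robot than the rail, its top 36 mm above the table; origin at the middle of its underside.
- cup: Open brown cup, 70 mm across, 95 mm high, standing on the table beyond the rail; a bystander.
- amber_jar: Amber glass paint jar with a metal lid, 64 mm across, 70 mm high, on the table beyond the rail; a bystander.
- white_jar: Grey paint jar with a white lid, 60 mm across, 75 mm high, on the table left of the board; a bystander.
- tape: Roll of masking tape lying flat, 90 mm across, 24 mm high, on the table beyond the rail; a bystander.
- jar_lid: Loose brass jar lid lying flat, 68 mm across, 12 mm high, on the table beyond the rail; a bystander.
- brush: Paint brush 200 mm long, lying on the board left of the painting; a bystander.
- palette_knife: Palette knife 200 mm long, lying on the board right of the painting; a bystander.
- water_bottle: Water bottle, 66 mm across, 150 mm high, on the table right of the board; a bystander.

How it is judged:
By the outcome, as a careful person would: the job done as asked, in the order asked, and still so for the second after the job is handed in, with the robot touching nothing.
It also fails if it takes over 38 s, if anything falls off the work surface, if the arm or the gripper's body presses on something with over 40 N, if the wrist force passes 120 N, or if a joint passes its speed limit or range.

### The arm

A 7-joint arm with a two-finger parallel gripper is mounted at the origin on the work surface. World frame = base frame: x ahead of the robot, y to its left, z up, the work surface at z = 0. Lengths are in m, angles in rad, forces in N, time in s.
With the tool pointing down it reaches from about 0.425 to 0.925 m from the base axis. Payload 6.8 kg.
Tool frame: the origin (TCP) lies midway between the tips of the shut fingers; the grasp point (between the pads) lies 19 mm behind it; z points along the fingers, y is the line along which they close (so a half turn about z gives the same grasp; the last joint's range is limited). The gripper opens to 85 mm and grips with 20 to 120 N. Pads are 22 mm wide; open, the fingers measure 114 mm over their backs; the gripper's body (76 mm by 85 mm) begins 54 mm behind the grasp point. The pads swing forward as they close: fully open they stand 13 mm farther back than shut.
Start: joints at [-1.43, 0.477, 0.022, 1.555, -0.011, 1.109, -0.083], TCP at [0.166, 0.654, 0.231] pointing down, gripper open.
Joint ranges: [-2.96, 2.96], [-0.34, 2.1], [-1.41, 1.46], [0.24, 2.44], [-1.37, 4.51], [0.17, 1.92], [-2.96, 2.96]. Speed limits (rad/s): [2.39, 2.39, 3.14, 3.14, 3.14, 3.14, 3.14].

### API

Orientations are given as a rotation vector (axis times angle).
In Python, from workcell import arm, vision, finish_job gives the robot as it stands.
- The arm moves only by the tool step_arm, never from a script. Its argument "rows" is a list of rows, each an object of numbers: "dx", "dy", "dz": the shift along the tool's x, y, z in m; "yaw": the turn about the tool's z in degrees. A call has exactly 8 rows; each row shifts and turns the commanded pose from where the row before left it, along the tool's axes as they then stand; what a row does not reach is not made up. A row lasts 1/8 s, in which the tool goes at most 62.5 mm and 10.7 degrees, less where a joint would pass 70% of its speed; a pose out of reach is approached as far as the arm can. A call is refused whole if a number of a shift passes 0.0625 or a number of a turn 10.7, either way. A call with a gripper value outside its range is refused whole. "claw" is the closure, from 0 (fully open) to 1 (shut), set as the call begins (left out, the last holds). The fingers move at their own pace and stop on an object; "grip_force" is the grip in N (left out, the last holds). Time passes only in rows, so rows that do not move let the fingers close, or fill a call up. It gives the time, the measured TCP pose, the force, the opening and the grip force at its end, in the units of the state.
- arm.observe(): the state, without advancing time (a new reading comes with each control period).
- vision.snapshot(name): name is "scene" or "top" or "wrist"; returns (picture, depth): 384x512x3 uint8, red, green, blue; 384x512 float32, m along the optical axis (not along the pixel's ray), 0 where there is no reading.
- vision.camera_info(name): a dict with "fx", "fy", "cx", "cy" (pixels), "D" ([k1, k2, p1, p2, k3] as OpenCV has them; the pictures are not rectified), "rvec" (rotation vector, rad) and "tvec" (3), from world to camera coordinates, as OpenCV has them; the wrist camera has in their place "hand_eye" (4x4, takes a point from camera to tool coordinates, whose origin is the TCP and whose axes are the flange's). Camera axes: x right, y down, z forward; pixel columns grow to the right and rows downward; lengths in m; the calibration is good to about 2 mm. A picture is of the moment at which its call begins: read the wrist's pose just before it. camera_info takes no time and is no camera call.
- finish_job(): hands the job in; it is judged then, once.
The state is a dict: "time_s": time; "joint_pos": joint angles; "joint_velocities": joint speeds; "tau": joint torques, N m; "tool_pos": TCP position; "tcp_rot": TCP orientation; "wrist_force": force on the tool from outside, world axes, zero at the start; "moment": the same for the moment, N m; "finger_gap": finger opening in m; "grasp_force": force on a finger pad.
Only numpy, scipy, OpenCV 4.12 (cv2) and the standard library are available. Lean on these libraries where they do the work, as an engineer would, in place of code of your own. Each camera call takes 0.05 s, during which the arm holds its last target. There are 200 camera calls.

## Working session

There is one attempt and no reset: what is moved stays moved. The work goes in short steps, Python scripts to look and compute and a tool call to move; the robot and the scene stay as the last step left them, time stands still between calls to the robot, and variables do not carry over. Pictures are saved under pics/ and viewed, at most 10 in all, crops included, and the job is handed in when it is done.

Besides the shell and the picture viewer there is one more tool, called after "Request:" as name([rows], argument=value, ...), one row to a line, values as JSON. step_arm: Moves the arm, as the interface text tells. Its arguments: {"type":"object","properties":{"rows":{"type":"array"},"claw":{"type":"number"},"grip_force":{"type":"number"}},"required":["rows"]}

```bash
mkdir -p pics; cat > h.py <<'E'
import numpy as np, cv2
from workcell import arm, vision
def cam(n):
    i=vision.camera_info(n); K=np.array([[i['fx'],0,i['cx']],[0,i['fy'],i['cy']],[0,0,1.]])
    D=np.array(i['D'],float)
    if 'rvec' in i:
        R=cv2.Rodrigues(np.array(i['rvec'],float))[0]; t=np.array(i['tvec'],float).ravel()
        Rc=R.T; C=-R.T@t
    else:
        s=arm.observe(); H=np.array(i['hand_eye']); Rt=cv2.Rodrigues(np.array(s['tcp_rot'],float))[0]
        Rc=Rt@H[:3,:3]; C=Rt@H[:3,3]+np.array(s['tool_pos'])
    return K,D,Rc,C
def plane(c,px,z):
    K,D,Rc,C=c
    u=cv2.undistortPoints(np.array(px,float).reshape(-1,1,2),K,D).reshape(-1,2)
    d=np.c_[u,np.ones(len(u))]@Rc.T
    return C+d*((z-C[2])/d[:,2])[:,None]
def proj(c,P):
    K,D,Rc,C=c
    R=Rc.T
    return cv2.projectPoints(np.array(P,float).reshape(-1,1,3),cv2.Rodrigues(R)[0],-R@C,K,D)[0].reshape(-1,2)
E
python3 - <<'E'
from h import *
for n in ['top','scene']:
    p,d=vision.snapshot(n); cv2.imwrite(f'pics/{n}0.png',p[:,:,::-1]); np.save(f'{n}d.npy',d); print(n,cam(n)[3],cam(n)[2].round(2).tolist())
s=arm.observe(); print({k:np.round(v,3) for k,v in s.items()})
E
```

```text
top [0.33220342 0.01826265 1.31489319] [[0.01, -0.99, 0.16], [-1.0, -0.01, -0.0], [0.0, -0.16, -0.99]]
scene [ 1.32993345 -0.28296705  0.62354117] [[0.37, 0.51, -0.78], [0.93, -0.2, 0.31], [-0.0, -0.84, -0.55]]
{'time_s': np.float64(0.1), 'joint_pos': array([-1.43 ,  0.478,  0.022,  1.556, -0.012,  1.109, -0.083]), 'joint_velocities': array([-0.001, -0.   ,  0.   , -0.001,  0.   , -0.001,  0.   ]), 'tau': array([ 4.0000e-03, -5.9775e+01,  1.6130e+00, -2.8196e+01,  1.3000e-02,
        5.0000e-03,  0.0000e+00]), 'tool_pos': array([0.166, 0.654, 0.23 ]), 'tcp_rot': array([-3.900e-01, -3.117e+00,  3.000e-03]), 'wrist_force': array([ 0.438, -0.41 , -0.913]), 'moment': array([ 0.035, -0.006, -0.01 ]), 'grasp_force': np.float64(0.0), 'finger_gap': np.float64(0.085)}
```

View pics/top0.png

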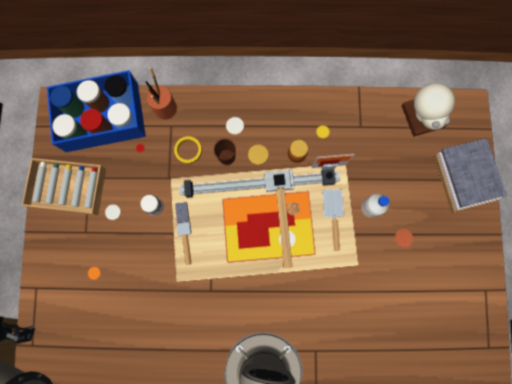

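View pics/scene0.png

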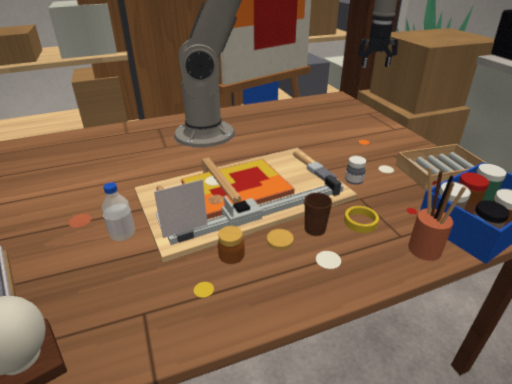

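The top view shows the button near (279,180), the end stop near (187,188) and the print clip near (330,172). The scene view shows the carriage near (240,208). Next I measure them.

```bash
python3 - <<'E'
from h import *
c=cam('top'); im=cv2.imread('pics/top0.png'); 
cr=cv2.resize(im[140:290,165:365],None,fx=4,fy=4,interpolation=cv2.INTER_CUBIC); cv2.imwrite('pics/top0c.png',cr)
g=im.max(2)
m=(g<70).astype(np.uint8)
n,l,st,ce=cv2.connectedComponentsWithStats(m[150:215,165:360])
for i in range(1,n):
    if st[i,4]>15:
        q=ce[i]+[165,150]; print(q.round(1),st[i], plane(c,q,.066).round(4))
# painting orientation: red/orange/yellow saturated
hsv=cv2.cvtColor(im,cv2.COLOR_BGR2HSV); m=((hsv[:,:,1]>215)&(hsv[:,:,2]>130)).astype(np.uint8); m[:190]=0;m[265:]=0;m[:,:220]=0;m[:,318:]=0
r=cv2.minAreaRect(cv2.findNonZero(m)); b=cv2.boxPoints(r); print('paint',r); print(plane(c,b,.036).round(4))
print('cam f',c[0][0,0])
E
```

```text
[224.2 157.4] [ 50   0  20  15 120] [[0.6681 0.1273 0.066 ]]
[327.5 176.9] [157  21  12  13 132] [[ 0.6066 -0.201   0.066 ]]
[278.9 179.4] [109  25  11  10  96] [[ 0.5973 -0.0468  0.066 ]]
[188.7 188.6] [ 20  31   8  16 105] [[0.5664 0.2373 0.066 ]]
paint ((266.17730712890625, 228.2889404296875), (33.43902587890625, 57.39211654663086), 85.03025817871094)
[[ 0.49    0.0883  0.036 ]
 [ 0.507  -0.0941  0.036 ]
 [ 0.401  -0.1024  0.036 ]
 [ 0.3845  0.0777  0.036 ]]
cam f 404.0779194154859
```

View pics/top0c.png

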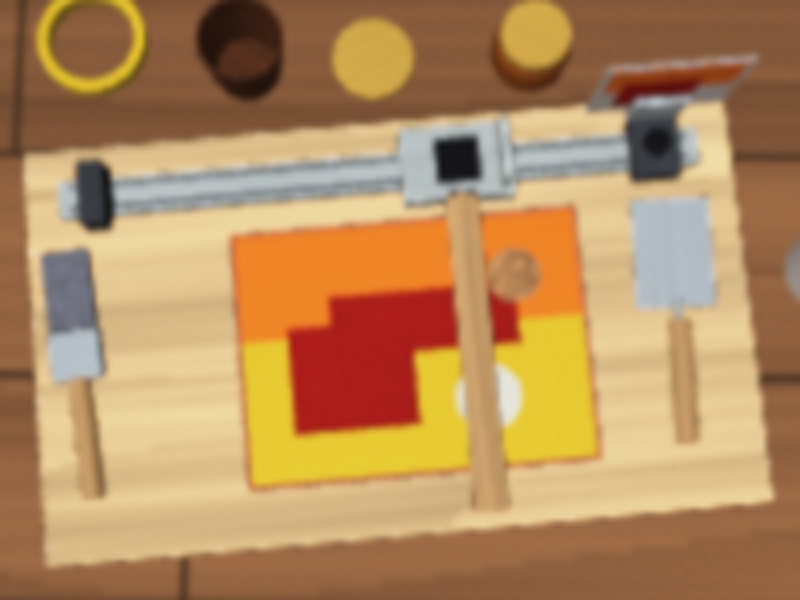

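```bash
python3 - <<'E'
from h import *
c=cam('top'); f=lambda q:np.array(q,float)/4+[165-.375,140-.375]
P=plane(c,f([[232,238],[575,207],[600,457],[252,488]]),.036); print(P.round(4), np.linalg.norm(P[0]-P[1]),np.linalg.norm(P[1]-P[2]))
v=(P[0]-P[1])+(P[3]-P[2]); v/=np.linalg.norm(v); v2=(P[0]-P[3])+(P[1]-P[2])
print('yaw deg',np.degrees(np.arctan2(-v[0],v[1])),np.degrees(np.arctan2(v2[1],v2[0])))
by=v[:2]; bx=np.array([by[1],-by[0]])
S=plane(c,f([[112,190]]),.058)[0,:2]   # stop face top edge approx
B=plane(c,[[278.9,179.4]],.066)[0,:2]
print('stop face',S,'button',B,'along',(S-B)@by,'slide',.215-(S-B)@by,'across',(S-B)@bx)
# front/rear carriage edges at .056
F=plane(c,f([[402,163]]),.056)[0,:2]; print('front edge ahead of button',(F-B)@by,'gap',(S-F)@by)
s=arm.observe(); R=cv2.Rodrigues(np.array(s['tcp_rot']))[0]; print(R.round(3)); print('hand eye',np.array(vision.camera_info('wrist')['hand_eye']).round(3).tolist())
E
```

```text
[[ 0.5382  0.1323  0.036 ]
 [ 0.565  -0.1432  0.036 ]
 [ 0.3654 -0.1601  0.036 ]
 [ 0.34    0.1129  0.036 ]] 0.27685737973339297 0.2003219876865162
yaw deg 5.428373531973584 5.211175351283677
stop face [0.57269649 0.22645308] button [ 0.59742678 -0.04680639] along 0.27437349106456566 slide -0.05937349106456566 across 0.0012313316513702106
front edge ahead of button 0.04325041136352761 gap 0.231123079701038
[[-0.969  0.246 -0.   ]
 [ 0.246  0.969 -0.002]
 [-0.    -0.002 -1.   ]]
hand eye [[-0.001, -0.951, -0.309, 0.079], [1.0, -0.001, -0.0, 0.001], [-0.0, -0.309, 0.951, -0.143], [0.0, 0.0, 0.0, 1.0]]
```

Request:
step_arm([
  {"yaw":-9.75},
  {"yaw":-9.75},
  {"dx":-0.01,"dy":-0.035},
  {"dx":-0.02,"dy":-0.05},
  {"dx":-0.025,"dy":-0.05},
  {"dx":-0.025,"dy":-0.05},
  {"dx":-0.025,"dy":-0.05},
  {"dx":-0.025,"dy":-0.05},
], claw=1)

```text
$.rows[0]: bad value
```

Request:
step_arm([
  {"dx":0,"dy":0,"dz":0,"yaw":-9.75},
  {"dx":0,"dy":0,"dz":0,"yaw":-9.75},
  {"dx":-0.01,"dy":-0.035,"dz":0,"yaw":0},
  {"dx":-0.02,"dy":-0.05,"dz":0,"yaw":0},
  {"dx":-0.025,"dy":-0.05,"dz":0,"yaw":0},
  {"dx":-0.025,"dy":-0.05,"dz":0,"yaw":0},
  {"dx":-0.025,"dy":-0.05,"dz":0,"yaw":0},
  {"dx":-0.025,"dy":-0.05,"dz":0,"yaw":0},
], claw=1)

```text
time_s: 1.1
tool_pos: [0.3224, 0.3804, 0.2311]
tcp_rot: [0.144, -3.138, 0.0]
wrist_force: [0.4, 0.0, -0.4]
finger_gap: 0.0002
grasp_force: 0.0
```

Request:
step_arm([
  {"dx":-0.028,"dy":-0.052,"dz":0,"yaw":0},
  {"dx":-0.028,"dy":-0.052,"dz":0,"yaw":0},
  {"dx":-0.028,"dy":-0.052,"dz":0,"yaw":0},
  {"dx":-0.028,"dy":-0.052,"dz":0,"yaw":0},
  {"dx":-0.028,"dy":-0.052,"dz":0,"yaw":0},
  {"dx":-0.028,"dy":-0.052,"dz":0,"yaw":0},
  {"dx":-0.028,"dy":-0.052,"dz":0,"yaw":0},
  {"dx":-0.028,"dy":-0.052,"dz":0,"yaw":0},
])

```text
time_s: 2.1
tool_pos: [0.5834, -0.013, 0.2311]
tcp_rot: [0.144, -3.138, -0.0]
wrist_force: [-0.1, 1.1, -0.1]
finger_gap: 0.0003
grasp_force: 0.0
```

```bash
python3 - <<'E'
from h import *
c=cam('wrist'); s=arm.observe(); print(np.round(s['tool_pos'],4),np.round(s['wrist_force'],1))
p,d=vision.snapshot('wrist'); cv2.imwrite('pics/w1.png',p[:,:,::-1]); np.save('w1d.npy',d)
print(proj(c,[[.5974,-.0468,.066]]))
m=(p.max(2)<70).astype(np.uint8)
n,l,st,ce=cv2.connectedComponentsWithStats(m)
for i in range(1,n):
    if st[i,4]>100:
        r=cv2.minAreaRect(cv2.findNonZero((l==i).astype(np.uint8)))
        b=plane(c,cv2.boxPoints(r),.066); print(ce[i].round(1),st[i],r, plane(c,ce[i],.066).round(4), [np.linalg.norm(b[0]-b[1]).round(4),np.linalg.norm(b[1]-b[2]).round(4)], b.mean(0).round(4), [np.degrees(np.arctan2(*(b[k+1]-b[k])[1::-1])).round(1) for k in (0,1)])
E
```

```text
[ 0.5834 -0.013   0.2311] [-0.1  1.1 -0.1]
[[223.75036398 185.96435058]]
[502.8  95.6] [492  45  20 100 868] ((503.66412353515625, 94.45735168457031), (11.668206214904785, 99.97496032714844), 7.236921787261963) [[0.4834 0.2128 0.066 ]] [np.float64(0.0908), np.float64(0.0112)] [0.4843 0.2138 0.066 ] [np.float64(-169.5), np.float64(89.8)]
[467.9 181.6] [ 267  156  245   53 2313] ((389.1728210449219, 173.51736450195312), (243.51266479492188, 52.06410598754883), 4.981081962585449) [[0.5697 0.204  0.066 ]] [np.float64(0.0532), np.float64(0.2473)] [0.5694 0.123  0.066 ] [np.float64(-179.1), np.float64(90.5)]
[ 85.9 180.8] [  55  158  124   47 2236] ((116.5, 181.0), (123.0, 46.0), 0.0) [[ 0.6048 -0.1887  0.066 ]] [np.float64(0.0502), np.float64(0.1246)] [ 0.6027 -0.1574  0.066 ] [np.float64(173.8), np.float64(95.1)]
[223.5 186.4] [ 206  170   35   34 1150] ((223.0, 186.5), (33.0, 34.0), 90.0) [[ 0.5979 -0.0471  0.066 ]] [np.float64(0.0344), np.float64(0.0354)] [ 0.5983 -0.0475  0.066 ] [np.float64(95.2), np.float64(4.2)]
[163.3 229.5] [149 223  29  18 137] ((162.00001525878906, 230.00001525878906), (7.155416965484619, 32.199378967285156), 63.43495178222656) [[ 0.6522 -0.1091  0.066 ]] [np.float64(0.0369), np.float64(0.0079)] [ 0.653  -0.1106  0.066 ] [np.float64(122.5), np.float64(26.1)]
[269.6 333.2] [    0   231   506   153 36599] ((252.5, 307.0), (505.0, 152.0), 0.0) [[0.7788 0.0194 0.066 ]] [np.float64(0.229), np.float64(0.5529)] [ 0.7557 -0.0039  0.066 ] [np.float64(170.0), np.float64(95.2)]
[473.8 268.1] [469 258  11  22 108] ((474.0, 268.5), (21.0, 10.0), 90.0) [[0.6686 0.2416 0.066 ]] [np.float64(0.0115), np.float64(0.028)] [0.6693 0.2421 0.066 ] [np.float64(94.8), np.float64(18.1)]
```

View pics/w1.png

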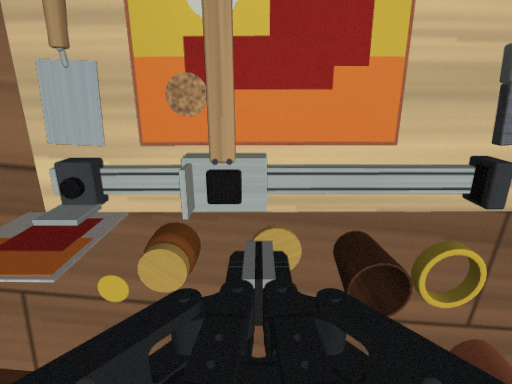

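The wrist view shows the button at (223,186), the thumb plate at (187,190) and the rail lying level in the image, so the tool is aligned with it. The plan is to open the fingers partway: the front finger presses the button and the rear finger sits just behind the thumb plate as a backup driver.

Request:
step_arm([
  {"dx":-0.004,"dy":-0.0185,"dz":0,"yaw":0},
  {"dx":-0.004,"dy":-0.019,"dz":0,"yaw":0},
  {"dx":-0.0035,"dy":-0.019,"dz":0,"yaw":0},
  {"dx":0,"dy":0,"dz":0.03,"yaw":0},
  {"dx":0,"dy":0,"dz":0.04,"yaw":0},
  {"dx":0,"dy":0,"dz":0.035,"yaw":0},
  {"dx":0,"dy":0,"dz":0,"yaw":0},
  {"dx":0,"dy":0,"dz":0,"yaw":0},
], claw=0.46)

```text
time_s: 3.15
tool_pos: [0.6003, -0.0669, 0.1277]
tcp_rot: [-0.144, 3.137, -0.0]
wrist_force: [0.3, 0.4, -0.3]
finger_gap: 0.0462
grasp_force: 0.0
```

```bash
python3 - <<'E'
from h import *
s=arm.observe(); print(np.round(s['tool_pos'],4),np.round(s['wrist_force'],1),s['finger_gap'])
c=cam('wrist');p,d=vision.snapshot('wrist'); cv2.imwrite('pics/w2.png',p[:,:,::-1]); np.save('w2d.npy',d)
print(c[0][0,0])
E
```

```text
[ 0.6003 -0.0669  0.1277] [ 0.3  0.4 -0.3] 0.046234822569773154
311.4419029521164
```

View pics/w2.png

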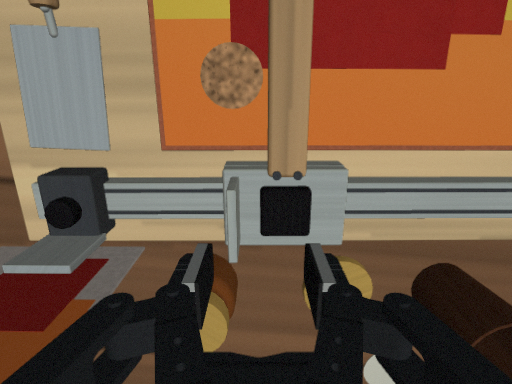

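The fingertips show at (200,250) and (317,250), straddling the line of the button and plate. I'll get their tool-frame extents from the depth image.

```bash
python3 - <<'E'
from h import *
i=vision.camera_info('wrist'); H=np.array(i['hand_eye']); K,D,_,_=cam('wrist'); d=np.load('w2d.npy')
def tool(u,v):
    z=d[v,u]; q=cv2.undistortPoints(np.array([[[u,v]]],float),K,D).ravel(); return (H@[q[0]*z,q[1]*z,z,1])[:3]
for v in (243,247,252,258):
    for u in list(range(180,216,4))+list(range(302,336,4)):
        if 0<d[v,u]<.19: print(v,u,(1000*tool(u,v)).round(1))
s=arm.observe(); R=cv2.Rodrigues(np.array(s['tcp_rot']))[0]
# plate & button in tool frame
for n,u,v in [('plate top',237,182),('plate far',233,255),('btn',285,210)]: print(n,(1000*tool(u,v)).round(1))
print('btn-TCP tool',(R.T@(np.array([.598,-.0473,.066])-np.array(s['tool_pos']))*1000).round(1))
E
```

```text
243 200 [ 10.6 -27.6  -7.1]
243 204 [ 10.5 -25.7  -6.9]
243 208 [ 10.2 -23.8  -6.4]
243 306 [ 9.8 23.8 -5.8]
243 310 [10.1 25.6 -6.3]
243 314 [10.3 27.5 -6.6]
243 318 [10.2 29.4 -6.6]
247 196 [ 10.3 -28.8 -10.8]
247 200 [ 10.7 -26.8 -11.6]
247 204 [ 10.2 -25.1 -10.5]
247 208 [ 10.4 -23.1 -10.9]
247 212 [  6.6 -22.4  -3.6]
247 306 [ 7.9 23.8 -6.1]
247 310 [ 11.   24.6 -12.2]
247 314 [ 10.6  26.7 -11.5]
247 318 [ 10.4  28.6 -11. ]
252 196 [ 10.3 -27.9 -15.7]
252 200 [  9.7 -26.3 -14.5]
252 204 [ 10.5 -24.1 -16.1]
252 208 [ 10.2 -22.4 -15.5]
252 212 [  4.4 -22.4  -4.7]
252 306 [ 5.4 23.8 -6.7]
252 310 [ 10.6  24.  -16.4]
252 314 [ 10.2  26.  -15.6]
252 318 [ 10.6  27.7 -16.3]
252 322 [ 10.3  29.6 -15.8]
258 180 [  6.5 -35.8 -14.4]
258 184 [  6.2 -34.1 -13.8]
258 188 [  6.6 -32.1 -14.5]
258 192 [ 10.  -28.7 -20.6]
258 196 [ 10.3 -26.8 -21.2]
258 200 [ 10.5 -25.  -21.5]
258 204 [ 10.6 -23.2 -21.7]
258 208 [  7.9 -22.3 -16.9]
258 212 [  1.6 -22.4  -5.6]
258 306 [ 3.  23.7 -8.3]
258 310 [  8.6  23.8 -18.2]
258 314 [ 10.7  24.9 -22. ]
258 318 [  9.9  26.9 -20.5]
258 322 [ 10.3  28.5 -21.2]
258 326 [ 11.1  29.9 -22.7]
258 330 [  6.6  33.8 -14.7]
258 334 [  6.2  35.8 -13.9]
plate top [ 23.1 -13.6  57.6]
plate far [-20.3 -15.9  37.3]
btn [ 1.9 19.2 60.9]
btn-TCP tool [ 1.  19.7 62.1]
```

Request:
step_arm([
  {"dx":0.0015,"dy":-0.001,"dz":0,"yaw":0},
  {"dx":0,"dy":0,"dz":0.01,"yaw":0},
  {"dx":0,"dy":0,"dz":0.015,"yaw":0},
  {"dx":0,"dy":0,"dz":0.015,"yaw":0},
  {"dx":0,"dy":0,"dz":0.01,"yaw":0},
  {"dx":0,"dy":0,"dz":0.006,"yaw":0},
  {"dx":0,"dy":0,"dz":0.004,"yaw":0},
  {"dx":0,"dy":0,"dz":0,"yaw":0},
])

```text
time_s: 4.2
tool_pos: [0.598, -0.0678, 0.0662]
tcp_rot: [0.144, -3.138, -0.0]
wrist_force: [-0.1, -0.2, -0.0]
finger_gap: 0.0464
grasp_force: 0.0
```

Request:
step_arm([
  {"dx":0,"dy":0,"dz":0.001,"yaw":0},
  {"dx":0,"dy":0,"dz":0.001,"yaw":0},
  {"dx":0,"dy":0,"dz":0.001,"yaw":0},
  {"dx":0,"dy":0,"dz":0.001,"yaw":0},
  {"dx":0,"dy":0,"dz":0.001,"yaw":0},
  {"dx":0,"dy":0,"dz":0,"yaw":0},
  {"dx":0,"dy":0,"dz":0,"yaw":0},
  {"dx":0,"dy":0,"dz":0,"yaw":0},
])

```text
time_s: 5.2
tool_pos: [0.5982, -0.0678, 0.0614]
tcp_rot: [-0.144, 3.138, 0.0]
wrist_force: [-0.9, -0.5, 4.2]
finger_gap: 0.0459
grasp_force: 1.9
```

Request:
step_arm([
  {"dx":0,"dy":0,"dz":0.001,"yaw":0},
  {"dx":0,"dy":0,"dz":0.001,"yaw":0},
  {"dx":0,"dy":0,"dz":0.001,"yaw":0},
  {"dx":0,"dy":0,"dz":0.001,"yaw":0},
  {"dx":0,"dy":0,"dz":0,"yaw":0},
  {"dx":0,"dy":0,"dz":0,"yaw":0},
  {"dx":0,"dy":0,"dz":0,"yaw":0},
  {"dx":0,"dy":0,"dz":0,"yaw":0},
])

```text
time_s: 6.2
tool_pos: [0.5982, -0.0678, 0.0575]
tcp_rot: [-0.144, 3.138, 0.0]
wrist_force: [-0.8, 0.7, 6.0]
finger_gap: 0.0462
grasp_force: 2.9
```

Request:
step_arm([
  {"dx":0,"dy":0,"dz":0.001,"yaw":0},
  {"dx":0,"dy":0,"dz":0.0005,"yaw":0},
  {"dx":0,"dy":0,"dz":0,"yaw":0},
  {"dx":0,"dy":0.002,"dz":0,"yaw":0},
  {"dx":0,"dy":0.003,"dz":0,"yaw":0},
  {"dx":0,"dy":0.004,"dz":0,"yaw":0},
  {"dx":0,"dy":0.004,"dz":0,"yaw":0},
  {"dx":0,"dy":0.004,"dz":0,"yaw":0},
])

```text
time_s: 7.2
tool_pos: [0.5967, -0.0518, 0.0561]
tcp_rot: [-0.143, 3.138, -0.001]
wrist_force: [-1.5, -2.2, 5.6]
finger_gap: 0.0462
grasp_force: 3.2
```

```bash
cat > w.py <<'E'
from h import *
import sys
s=arm.observe(); c=cam('wrist'); p,d=vision.snapshot('wrist'); cv2.imwrite(f'pics/{sys.argv[1]}.png',p[:,:,::-1])
print(np.round(s['tool_pos'],4),np.round(s['wrist_force'],1),s['finger_gap'],s['time_s'])
E
python3 w.py w3
```

```text
[ 0.5967 -0.0518  0.0561] [-1.5 -2.2  5.6] 0.04620684672357264 7.2
```

View pics/w3.png

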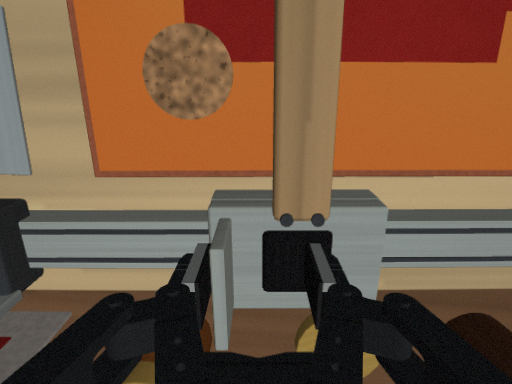

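The wrist view shows the front finger on the button (317,260), the rear finger behind the plate (205,280) and the carriage moving with the tool. I'll continue the push.

Request:
step_arm([
  {"dx":0,"dy":0.007,"dz":0,"yaw":0},
  {"dx":0,"dy":0.01,"dz":0,"yaw":0},
  {"dx":0,"dy":0.012,"dz":0,"yaw":0},
  {"dx":0,"dy":0.012,"dz":0,"yaw":0},
  {"dx":0,"dy":0.012,"dz":0,"yaw":0},
  {"dx":0,"dy":0.012,"dz":0,"yaw":0},
  {"dx":0,"dy":0.012,"dz":0,"yaw":0},
  {"dx":0,"dy":0.012,"dz":0,"yaw":0},
])

```text
time_s: 8.25
tool_pos: [0.5884, 0.037, 0.056]
tcp_rot: [-0.142, 3.138, -0.001]
wrist_force: [-1.2, -1.4, 5.5]
finger_gap: 0.046
grasp_force: 3.3
```

Request:
step_arm([
  {"dx":0,"dy":0.012,"dz":0,"yaw":0},
  {"dx":0,"dy":0.012,"dz":0,"yaw":0},
  {"dx":0,"dy":0.012,"dz":0,"yaw":0},
  {"dx":0,"dy":0.012,"dz":0,"yaw":0},
  {"dx":0,"dy":0.012,"dz":0,"yaw":0},
  {"dx":0,"dy":0.01,"dz":0,"yaw":0},
  {"dx":0,"dy":0.008,"dz":0,"yaw":0},
  {"dx":0,"dy":0.006,"dz":0,"yaw":0},
])

```text
time_s: 9.25
tool_pos: [0.5805, 0.121, 0.0559]
tcp_rot: [0.143, -3.138, 0.001]
wrist_force: [-2.1, -1.8, 7.4]
finger_gap: 0.046
grasp_force: 3.3
```

```bash
python3 w.py w4
```

```text
[0.5805 0.121  0.0559] [-2.1 -1.8  7.4] 0.04600736071955627 9.25
```

View pics/w4.png

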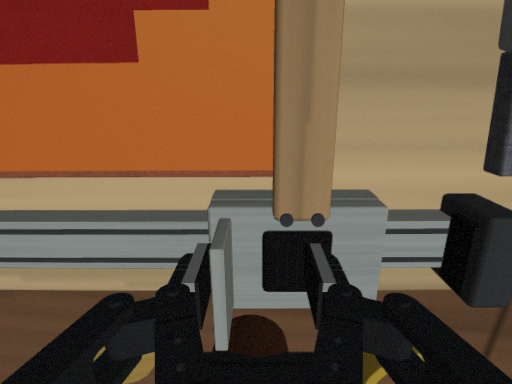

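The carriage has followed with no slip, and its front edge is near (383,260) with the stop near (442,250), leaving about 38 mm.

Request:
step_arm([
  {"dx":0,"dy":0.006,"dz":0,"yaw":0},
  {"dx":0,"dy":0.006,"dz":0,"yaw":0},
  {"dx":0,"dy":0.006,"dz":0,"yaw":0},
  {"dx":0,"dy":0.005,"dz":0,"yaw":0},
  {"dx":0,"dy":0.004,"dz":0,"yaw":0},
  {"dx":0,"dy":0.003,"dz":0,"yaw":0},
  {"dx":0,"dy":0.002,"dz":0,"yaw":0},
  {"dx":0,"dy":0.001,"dz":0,"yaw":0},
])

```text
time_s: 10.3
tool_pos: [0.5774, 0.1536, 0.0558]
tcp_rot: [0.143, -3.138, 0.001]
wrist_force: [-1.4, -1.9, 6.5]
finger_gap: 0.0459
grasp_force: 3.3
```

Request:
step_arm([
  {"dx":0,"dy":0.001,"dz":0,"yaw":0},
  {"dx":0,"dy":0.001,"dz":0,"yaw":0},
  {"dx":0,"dy":0.001,"dz":0,"yaw":0},
  {"dx":0,"dy":0.001,"dz":0,"yaw":0},
  {"dx":0,"dy":0.001,"dz":0,"yaw":0},
  {"dx":0,"dy":0.001,"dz":0,"yaw":0},
  {"dx":0,"dy":0.001,"dz":0,"yaw":0},
  {"dx":0,"dy":0,"dz":0,"yaw":0},
])

```text
time_s: 11.3
tool_pos: [0.5768, 0.1606, 0.0558]
tcp_rot: [0.143, -3.138, 0.001]
wrist_force: [-1.9, -1.0, 5.7]
finger_gap: 0.046
grasp_force: 3.3
```

Request:
step_arm([
  {"dx":0,"dy":0.001,"dz":0,"yaw":0},
  {"dx":0,"dy":0.001,"dz":0,"yaw":0},
  {"dx":0,"dy":0.001,"dz":0,"yaw":0},
  {"dx":0,"dy":0.001,"dz":0,"yaw":0},
  {"dx":0,"dy":0,"dz":0,"yaw":0},
  {"dx":0,"dy":0,"dz":0,"yaw":0},
  {"dx":0,"dy":0,"dz":0,"yaw":0},
  {"dx":0,"dy":0,"dz":0,"yaw":0},
])

```text
time_s: 12.3
tool_pos: [0.5765, 0.1637, 0.0558]
tcp_rot: [0.142, -3.138, 0.002]
wrist_force: [-1.6, -3.4, 5.9]
finger_gap: 0.0464
grasp_force: 3.3
```

```bash
python3 w.py w5
```

```text
[0.5765 0.1637 0.0558] [-1.6 -3.4  5.9] 0.04639627313648385 12.3
```

View pics/w5.png

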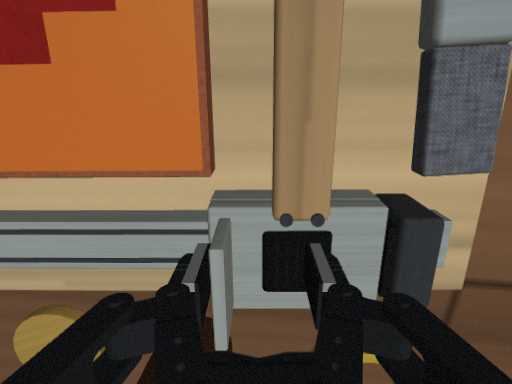

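The carriage front now appears to meet the stop near (385,250). I'll push a little more to confirm.

Request:
step_arm([
  {"dx":0,"dy":0.001,"dz":0,"yaw":0},
  {"dx":0,"dy":0.001,"dz":0,"yaw":0},
  {"dx":0,"dy":0.001,"dz":0,"yaw":0},
  {"dx":0,"dy":0,"dz":0,"yaw":0},
  {"dx":0,"dy":0,"dz":0,"yaw":0},
  {"dx":0,"dy":0,"dz":0,"yaw":0},
  {"dx":0,"dy":0,"dz":0,"yaw":0},
  {"dx":0,"dy":0,"dz":0,"yaw":0},
])

```text
time_s: 13.35
tool_pos: [0.5767, 0.1658, 0.0559]
tcp_rot: [-0.141, 3.138, -0.003]
wrist_force: [-0.5, -5.2, 5.4]
finger_gap: 0.046
grasp_force: 3.3
```

Request:
step_arm([
  {"dx":0,"dy":0.001,"dz":0,"yaw":0},
  {"dx":0,"dy":0.001,"dz":0,"yaw":0},
  {"dx":0,"dy":0.001,"dz":0,"yaw":0},
  {"dx":0,"dy":0,"dz":0,"yaw":0},
  {"dx":0,"dy":0,"dz":0,"yaw":0},
  {"dx":0,"dy":0,"dz":0,"yaw":0},
  {"dx":0,"dy":0,"dz":0,"yaw":0},
  {"dx":0,"dy":0,"dz":0,"yaw":0},
])

```text
time_s: 14.35
tool_pos: [0.5767, 0.1672, 0.0559]
tcp_rot: [-0.139, 3.138, -0.006]
wrist_force: [-0.2, -7.8, 7.1]
finger_gap: 0.0461
grasp_force: 5.0
```

```bash
python3 w.py w6; python3 - <<'E'
import cv2,numpy as np
a=cv2.imread('pics/w5.png');b=cv2.imread('pics/w6.png')
cv2.imwrite('pics/cmp.png',np.hstack([cv2.resize(q[180:350,180:450],None,fx=1.48,fy=2) for q in (a,b)]))
E
```

```text
[0.5767 0.1672 0.0559] [-0.2 -7.8  7.1] 0.046131907403963196 14.35
```

View pics/cmp.png

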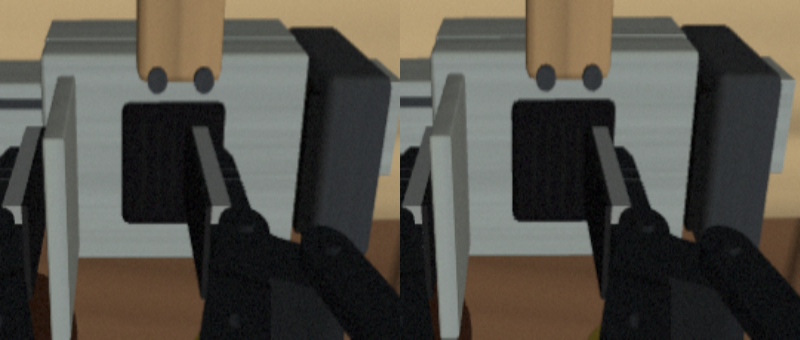

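The carriage is flush against the stop in both frames (right panel, x≈690). The fingers slid a few mm forward on the button, so it is home. Now I release the button and lift clear.

Request:
step_arm([
  {"dx":0,"dy":0,"dz":-0.002,"yaw":0},
  {"dx":0,"dy":0,"dz":-0.003,"yaw":0},
  {"dx":0,"dy":0,"dz":-0.003,"yaw":0},
  {"dx":0,"dy":0,"dz":-0.003,"yaw":0},
  {"dx":0,"dy":0,"dz":-0.002,"yaw":0},
  {"dx":0,"dy":0,"dz":0,"yaw":0},
  {"dx":0,"dy":-0.002,"dz":0,"yaw":0},
  {"dx":0,"dy":-0.002,"dz":0,"yaw":0},
])

```text
time_s: 15.4
tool_pos: [0.576, 0.1671, 0.0683]
tcp_rot: [0.144, -3.137, 0.0]
wrist_force: [-0.6, 1.3, -0.0]
finger_gap: 0.046
grasp_force: 0.0
```

Request:
step_arm([
  {"dx":0,"dy":-0.002,"dz":0,"yaw":0},
  {"dx":0,"dy":0,"dz":-0.01,"yaw":0},
  {"dx":0,"dy":0,"dz":-0.02,"yaw":0},
  {"dx":0,"dy":0,"dz":-0.03,"yaw":0},
  {"dx":0,"dy":0,"dz":-0.04,"yaw":0},
  {"dx":0,"dy":0,"dz":-0.04,"yaw":0},
  {"dx":0,"dy":0,"dz":-0.03,"yaw":0},
  {"dx":0,"dy":0,"dz":0,"yaw":0},
])

```text
time_s: 16.4
tool_pos: [0.5785, 0.1657, 0.2432]
tcp_rot: [-0.143, 3.132, 0.005]
wrist_force: [0.3, -0.2, 0.4]
finger_gap: 0.0462
grasp_force: 0.0
```

```bash
python3 w.py w7; python3 - <<'E'
from h import *
c=cam('wrist');im=cv2.imread('pics/w7.png'); m=(im.max(2)<70).astype(np.uint8)
n,l,st,ce=cv2.connectedComponentsWithStats(m)
for i in range(1,n):
    if st[i,4]>300: print(ce[i].round(1),st[i],plane(c,ce[i],.066).round(4))
E
```

```text
[0.5785 0.1657 0.2432] [ 0.3 -0.2  0.4] 0.04617789350629497 16.4
[421.2 129.7] [410 103  30  54 707] [[0.5177 0.3263 0.066 ]]
[327.4 168. ] [ 315  143   28   51 1168] [[0.5656 0.2377 0.066 ]]
[274.2 171.4] [ 258  155   34   34 1121] [[0.5743 0.1828 0.066 ]]
[253.3 334.3] [    0   218   512   166 34263] [[0.7867 0.1791 0.066 ]]
```

View pics/w7.png

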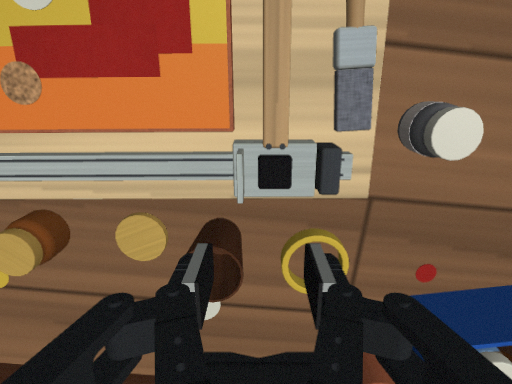

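The carriage is flush against the stop at (316,168), the button at (274,171) is free, and the bystanders look undisturbed. I'll check the button height from depth, then hand in.

```bash
python3 - <<'E'
from h import *
from workcell import finish_job
p,d=vision.snapshot('wrist'); K,D,Rc,C=cam('wrist')
def z(u,v):
    q=cv2.undistortPoints(np.array([[[u,v]]],float),K,D).ravel(); Z=np.median(d[v-2:v+3,u-2:u+3]); return (C+Rc@np.array([q[0]*Z,q[1]*Z,Z]))[2]
b,s=z(274,171),z(303,171); print('button',b,'saddle',s)
if b-s>.007: print(finish_job())
E
```

```text
button 0.06473724595362573 saddle 0.054527237945030504
the job is handed in; nothing more can be done
None
```

The carriage is fully home against the end stop and the button has sprung back up (measured 10 mm above the saddle). The arm is clear and the job is handed in; in the last picture the painting and the loose things in view looked untouched.

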